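# Latch the charger pen

## Robot

A 7-joint arm with a two-finger parallel gripper is mounted at the origin on the work surface. World frame = base frame: x ahead of the robot, y to its left, z up, the work surface at z = 0. Lengths are in m, angles in degrees, forces in N, time in s.
With the tool pointing down it reaches from about 0.425 to 0.875 m from the base axis. Payload 4.7 kg.
Tool frame: the origin (TCP) lies at the very end of the fingers, on their centre line; the grasp point (between the pads) lies env.grip_point_offset behind it (env.grip_point_offset is the distance from the TCP to the grasp point, in m); z points along the fingers, y is the direction in which the jaws open and shut (so a half turn about z gives the same grasp; the last joint's range is limited). The gripper opens to 87 mm and grips with 3 to 60 N. Pads are 19 mm wide; open, the fingers measure 117 mm over their backs; the gripper's body (75 mm by 190 mm) begins 51 mm behind the grasp point.
Start: joints at [-65.541, 18.392, -4.016, 83.108, 1.295, 78.541, -3.26], TCP at [0.261, 0.595, 0.223] pointing down, gripper open.
Joint ranges: [-163.93, 163.93], [-17.29, 119.83], [-79.2, 71.16], [3.27, 140.29], [-89.18, 269.18], [5.43, 117.66], [-154.24, 154.24]. Speed limits (degrees/s): [147.25, 147.25, 180, 180, 180, 180, 180].

## Interface

Orientations are given as [roll, pitch, yaw] about the fixed x, y, z axes, in that order (R = Rz(yaw) Ry(pitch) Rx(roll)).
In Python, from cell import env gives the robot as it stands.
- The arm moves only by the tool send_rows, never from a script. Its argument "plan" is a list of rows, each a list of 7 numbers: the finger opening in mm, from 0 to 87, then the shift along the tool's x, y, z in mm, then the turn, a rotation vector about the tool's x, y, z in rad. A call has 1 to 12 rows; each row shifts and turns the commanded pose from where the row before left it, along the tool's axes as they then stand; what a row does not reach is not made up. A row lasts 1/10 s, in which the tool goes at most 50 mm and 8.59 degrees, less where a joint would pass 70% of its speed; a pose out of reach is approached as far as the arm can. A call is refused whole if a number of a shift passes 50 or a number of a turn 0.15, either way. A call with a gripper value outside its range is refused whole. The fingers move at their own pace and stop on an object; "grip_force" is the grip in N (left out, the last holds). Time passes only in rows, so rows that do not move let the fingers close. It gives the time, the measured TCP pose, the force and the opening at its end, in the units of the state.
- env.get_obs(): the state, without advancing time (a new reading comes with each control period).
- env.read_camera(name): name is "side" or "top"; returns the picture (384x512x3 uint8, red, green, blue); there is no depth.
- env.get_calibration(name): a dict with "fx", "fy", "cx", "cy" (pixels), "k1" (the pictures are not rectified: a ray, as slopes to the right and down, at radius r is drawn at 1 + k1 r^2 times it, then the intrinsics apply), "extrinsics" (4x4, takes a point from camera to world coordinates). Camera axes: x right, y down, z forward; pixel columns grow to the right and rows downward; lengths in m; the calibration is good to about 2 mm. A picture is of the moment at which its call begins. get_calibration takes no time and is no camera call.
- env.sign_off(): hands the job in, once; it reports no verdict.
Trained networks look in the newest picture that a camera, given by its name, has taken for a name from the list of things; names that differ only in an ending like _2 or _b are one class to them, and where a whole thing is asked for, a point or a joint stands for the part that bears it (a point fixed in the world has none). Each returns a list of dicts, best first, with "confidence" (0 to 1); they miss things now and then, are a little off and sometimes report something else, mostly with a low value. They report only what shows in the picture. A call takes as long as a camera call.
- env.regions_of(camera, query): "region" (384x512 bool, what is visible of it) and "rect" ([left, top, right, bottom] in pixels, round what is visible of it).
The state is a dict: "time_s": time; "qpos": joint angles; "joint_velocities": joint speeds; "effort": joint torques, N m; "tool_pos": TCP position; "tool_rot": TCP orientation; "force": force on the tool from outside, world axes, zero at the start; "wrist_torque": the same for the moment, N m; "grip_width": finger opening in m.
Only numpy, scipy, OpenCV 4.12 (cv2) and the standard library are available. Lean on these libraries where they do the work, as an engineer would, in place of code of your own. Each camera call takes 0.05 s, during which the arm holds its last target. There are 200 camera calls.

## Task

The blue gate of the small bench pen for spare chargers stands ajar. Swing it shut and latch it: raise the latch bar by pressing its red thumb plate, carry the nose of the bar over the yellow striker and hold the gate fully home against its spring buffer while you let the bar drop all the way into the catch. Do not force or ram anything, and leave the other things where they are.

Things in the scene. Friction and masses are not known exactly. Their poses are not given: they have to be found in the camera images.
- pen: Open-topped bench pen bolted to the bench, mesh sides 150 mm high, 350 mm wide, 265 mm deep. Origin on the bench, at the middle of the gateway in its front; x points into the pen (the way the gate shuts), y to the left (towards the hinge), z up. The post on the right (y from -125 to -200 mm, front face at x = -2 mm) carries the catch.
- buffer_tip (a point): Tip of the black rubber spring buffer just inside the gateway, at y = -100 mm of the pen, 65 mm up. It meets the gate over its last 28 mm there and pushes it back open with up to 3.5 N (about 6 N felt at the thumb plate), so the gate does not stay shut unless latched.
- gate (a joint): Opening angle of the gate in rad: grows as it swings out towards the robot, up to 1.1. A little hinge friction; it stays where it is left, except against the buffer. Fully home (bar against the back plate of the catch) it reads 0 to 0.052, as the catch is set; latched, about 0.011 more; with the lowered bar butting on the front of the lip, about 0.09 more than home.
- gate_hinge (a point): Point on the gate's upright hinge line, 122 mm above the bench, at x = 0, y = 125 mm of the pen. The axes turn with the gate: y along the gate (which runs from y = -7 to -245 mm), x through it, parallel to the pen's at 0 rad; an opening gate turns clockwise seen from above. Blue gate 12 mm thick (x from -6 to 6 mm), 12 to 150 mm above the bench.
- latch_bar (a joint): Angle of the latch bar about its pivot in rad: 0 lowered (its rest, level), grows as the nose lifts, up to 0.32. Needs about 0.17 to clear the striker. Weight and a light spring lower it when let go.
- thumb_plate (a point): Middle of the top of the red thumb plate on the tail of the latch bar, 122 mm above the bench with the bar down. Plate 46 mm along the gate, standing out 42 mm from the bar, 4 mm thick. In the gate's axes at x = -38 mm, y = -135 mm from the hinge line; 45 mm from the bar's pivot. Pressing it (3 to 5 N) lifts the nose: 14 mm down is the end of travel, 8 mm just clears. Axes turn with the bar.
- bar_tail (a point): Middle of the front face of the bar's steel tail, right behind the thumb plate (x = -17 mm in the gate's axes). The tail is 8 mm thick and 20 mm high, its top 10 mm above the plate; the gate face (x = -6 mm) rises 18 mm above that. A finger on the plate can push on the tail and the gate to shut it.
- bar_nose (a point): End of the nose of the latch bar, at half its height; the steel bar is 8 mm thick and 20 mm high, 115 mm from the pivot to the nose. It reaches 50 mm past the free edge of the gate.
- catch_mount (a point): Fixed point on the front face of the post behind the yellow catch, 126 mm above the bench, level with the lip's top; axes as the pen's. The catch is clamped on rods at a setting, 0 to 14 mm further out, that differs each time and is not reported: see it or feel it. From this point its back plate's front lies 7 to 21 mm out towards the robot (-x), the lip's rear face 18 to 32 mm.
- post_foot (a point): Foot of the post below the catch. The catch above: a square yellow lip (striker) 14 mm thick and 25 mm wide, its top 14 mm above the underside of the lowered bar, then an 11 mm slot for the 8 mm bar, then a back plate up to 165 mm high that stops the bar and so the gate. With the bar against the back plate it has 3 mm to spare behind the lip.
- brick_flat_mid (a point): Middle of a black charger brick, 130 x 60 x 34 mm, lying inside the pen; leave it.
- brick_tall_mid (a point): Middle of a grey power supply, 50 x 85 x 110 mm, standing inside the pen; leave it.
- mouse_mid (a point): Middle of a black computer mouse, 105 x 60 x 34 mm; leave it.
- mug_mid (a point): Middle of a white mug, 80 mm across, 90 mm high, handle on its own +y side; leave it.
- drive_mid (a point): Middle of a bare disk drive, 147 x 102 x 26 mm; leave it.
- screwdriver_grip (a point): Handle of an orange screwdriver lying on the bench, about 200 mm long; leave it.
- net_switch_mid (a point): Middle of a blue network switch, 100 x 160 x 28 mm; leave it.

How it is judged:
By the outcome, as a careful person would: the job done as asked, in the order asked, and still so for the second after the job is handed in, with the robot touching nothing.
It also fails if it takes over 35 s, if anything falls off the work surface, if the arm or the gripper's body presses on something with over 40 N, if the wrist force passes 120 N, or if a joint passes its speed limit or range.

## Working session

There is one attempt and no reset: what is moved stays moved. The work goes in short steps, Python scripts to look and compute and a tool call to move; the robot and the scene stay as the last step left them, time stands still between calls to the robot, and variables do not carry over. Pictures are saved under pics/ and viewed, about 8 in all and at most 12, crops included, and the job is handed in when it is done.

Besides the shell and the picture viewer there is one more tool, called by a JSON object that holds its "op" and its "data". send_rows: Moves the arm, as the interface text tells. Its arguments: {"type":"object","properties":{"plan":{"type":"array"},"grip_force":{"type":"number"}},"required":["plan"]}

```bash
mkdir -p pics
cat > h.py <<'E'
import numpy as np,cv2
from cell import env
def save(c,n,box=None,s=1):
    im=env.read_camera(c)
    if box: im=im[box[1]:box[3],box[0]:box[2]]
    im=cv2.resize(im,None,fx=s,fy=s,interpolation=cv2.INTER_CUBIC)
    cv2.imwrite('pics/'+n,im[:,:,::-1])
def K(c):
    k=env.get_calibration(c); return k,np.array(k['extrinsics'])
def proj(c,P):
    k,T=K(c); p=(np.atleast_2d(P)-T[:3,3])@T[:3,:3]; s=p[:,:2]/p[:,2:]
    s=s*(1+k['k1']*(s**2).sum(1,keepdims=True)); return s*[k['fx'],k['fy']]+[k['cx'],k['cy']]
def ray(c,uv):
    k,T=K(c); d=(np.array(uv,float)-[k['cx'],k['cy']])/[k['fx'],k['fy']]; s=d.copy()
    for _ in range(20): s=d/(1+k['k1']*(s**2).sum())
    return T[:3,3],T[:3,:3]@np.r_[s,1]
def atz(c,uv,z):
    o,d=ray(c,uv); return o+d*(z-o[2])/d[2]
E
python3 - <<'E'
from h import *
save('top','t0.png',s=1.5);save('side','s0.png',s=1.5)
print(env.get_obs())
for c in('top','side'):
    k,T=K(c);print(c,k['fx'],T.round(3).tolist())
    for q in('thumb_plate','gate','bar_nose','post_foot','buffer_tip','pen'):
        for r in env.regions_of(c,q)[:2]:
            m=r['region'];ys,xs=np.nonzero(m);print(q,r['confidence'],r['rect'],xs.mean().round(1),ys.mean().round(1),m.sum())
print(env.get_obs()['time_s'])
E
```

```text
{'time_s': 0.1, 'qpos': array([-65.53956313,  18.43565049,  -4.01415144,  83.16860543,
         1.29577682,  78.53941219,  -3.26042038]), 'joint_velocities': array([ 0.1059646 , -0.07988023, -0.00467265, -0.07317333, -0.01581711,
        0.06619033,  0.00928074]), 'effort': array([ 1.27597777e-04, -4.92570841e+01, -4.05653855e-01, -3.13397706e+01,
       -6.42997795e-02,  3.95713979e-02,  5.69843291e-05]), 'tool_pos': array([0.26063931, 0.59491867, 0.22155511]), 'tool_rot': array([-1.79901600e+02,  6.60072025e-03,  1.56347604e+02]), 'force': array([ 0.07439962, -0.25556352, -0.21117729]), 'wrist_torque': array([-0.00955641, -0.02246328, -0.0527529 ]), 'grip_width': 0.08690500001335512}
top 422.0766515742369 [[-0.02, -0.992, 0.121, 0.405], [-1.0, 0.021, 0.003, 0.013], [-0.005, -0.121, -0.993, 1.445], [0.0, 0.0, 0.0, 1.0]]
thumb_plate 0.78 [195.9, 195.2, 250.1, 233.6] 213.0 208.5 317
gate 0.95 [183.3, 165.4, 249.3, 237.3] 211.6 199.6 705
bar_nose 0.54 [195.9, 194.0, 247.8, 238.1] 212.4 206.9 293
bar_nose 0.46 [346.8, 214.5, 386.8, 265.4] 365.6 239.1 1444
post_foot 0.9 [176.4, 82.9, 296.2, 235.6] 232.0 132.5 4068
buffer_tip 0.46 [250.0, 166.9, 260.0, 182.5] 255.8 173.4 60
pen 0.6 [181.5, 82.3, 295.9, 236.9] 231.7 133.3 4415
pen 0.3 [195.7, 126.4, 221.3, 170.7] 208.2 146.2 715
side 449.8776850401972 [[0.796, -0.392, 0.461, -0.018], [-0.605, -0.511, 0.61, -0.794], [-0.004, -0.765, -0.644, 0.924], [0.0, 0.0, 0.0, 1.0]]
thumb_plate 0.71 [193.7, 154.4, 210.9, 196.7] 200.9 166.7 227
gate 0.89 [195.7, 128.4, 227.6, 208.0] 211.3 168.1 1198
bar_nose 0.56 [191.1, 152.7, 207.9, 193.9] 200.4 166.6 217
post_foot 0.8 [195.6, 98.8, 352.9, 221.3] 282.3 159.3 6548
post_foot 0.18 [252.6, 283.6, 318.2, 344.5] 283.9 314.4 2470
pen 0.75 [192.6, 99.9, 355.4, 218.7] 282.2 158.6 7304
0.7
```

Run:
```python
from h import *
save('top','t1.png',(160,70,320,260),4) if 0 else save('top','t1.png',(165,75,315,245),3.5)
save('side','s1.png',(180,90,370,230),4)
```

```text
(no output)
```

View pics/t0.png

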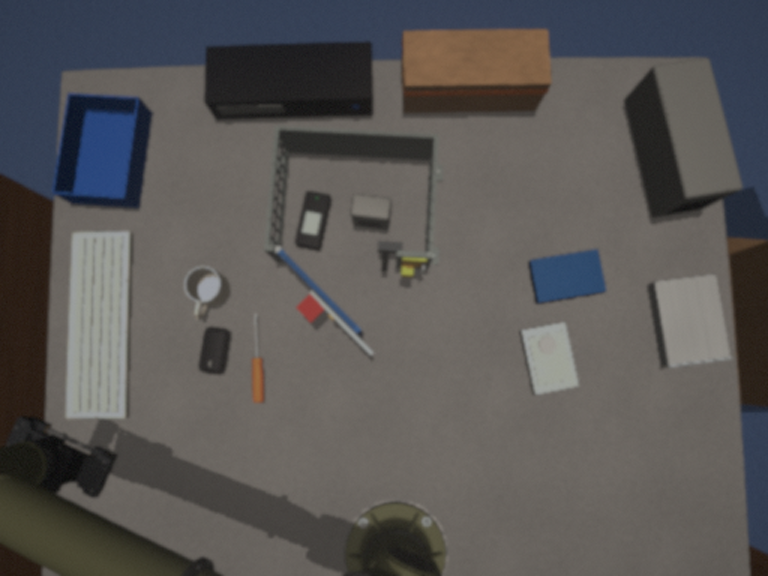

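View pics/t1.png

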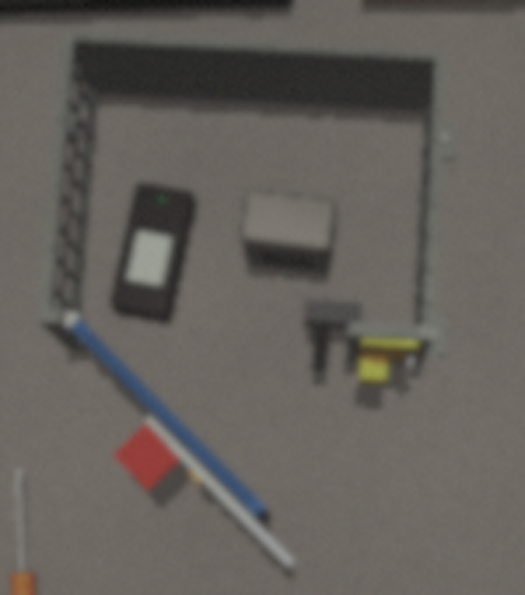

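View pics/s1.png

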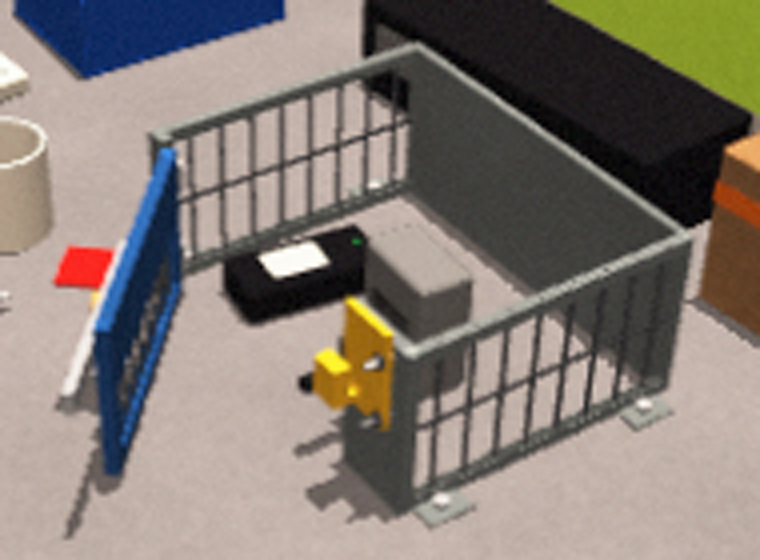

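The top crop shows the gate open about 45° with the hinge at (72,318), the free end at (263,513), the red plate around (150,455), the nose at (292,565) and the yellow catch at (375,365). The side crop agrees. I'll fit the pen pose and gate angle from these points.

```bash
cat > fit.py <<'E'
from h import *
from scipy.optimize import least_squares
def R(a): c,s=np.cos(a),np.sin(a); return np.array([[c,-s,0],[s,c,0],[0,0,1]])
def pen(p,X): return R(p[2])@(np.array(X)/1000)+[p[0],p[1],0]
def gate(p,X): # gate axes, z from bench, mm
    return pen(p,R(-p[3])@np.array(X,float)+[0,125,0])
E
cat > f0.py <<'E'
from fit import *
tp=lambda u:(165+(u[0]+.5)/3.5-.5,75+(u[1]+.5)/3.5-.5)
sd=lambda u:(180+(u[0]+.5)/4-.5,90+(u[1]+.5)/4-.5)
obs=[('top',pen,(265,150,150),tp((77,42))),('top',pen,(265,-200,150),tp((434,60))),
('top',gate,(0,-7,150),tp((74,321))),('top',gate,(0,-245,150),tp((263,513))),
('top',gate,(-59,-112,122),tp((115,456))),('top',gate,(-59,-158,122),tp((152,491))),
('top',gate,(-13,-295,132),tp((292,565))),
('side',pen,(265,150,150),sd((418,45))),('side',pen,(265,-200,150),sd((690,237))),('side',pen,(-2,-200,150),sd((405,355))),
('side',gate,(0,-245,150),sd((105,325))),('side',gate,(0,-7,150),sd((168,155))),('side',gate,(-59,-112,122),sd((68,248))),('side',gate,(-59,-158,122),sd((55,284)))]
f=lambda p:np.concatenate([proj(c,g(p,X))[0]-uv for c,g,X,uv in obs])
r=least_squares(f,[.7,.2,0,.8],loss='soft_l1')
np.save('p.npy',r.x);print(r.x.round(4));print(f(r.x).reshape(-1,2).round(1).tolist())
p=r.x
for n,X in(('plate',(-38,-135,122)),('press',(-31,-130,122)),('hinge',(0,0,122))):print(n,gate(p,X).round(4))
print('gate yaw deg',np.degrees(p[2]-p[3]),env.grip_point_offset)
E
python3 f0.py
```

```text
[ 0.6481  0.1097 -0.0847  0.7136]
[[-2.6, -2.3], [4.2, -1.1], [0.3, 0.8], [0.3, -0.6], [-0.1, -0.0], [-0.5, 0.2], [0.7, -0.8], [-0.1, -0.3], [0.5, 0.5], [-0.4, 1.2], [-0.9, 1.4], [-0.3, -1.6], [-0.3, -0.3], [-0.6, -0.5]]
plate [0.5355 0.1673 0.122 ]
press [0.544  0.1657 0.122 ]
hinge [0.6587 0.2343 0.122 ]
gate yaw deg -45.737851546289924 0.0187
```

```bash
sed -i 's/^f=.*/def f(p):\n    o=[]\n    for c,g,X,uv in obs:\n        if g is pen: X=(X[0],p[4] if X[1]>0 else p[5],X[2])\n        o.append(proj(c,g(p,X))[0]-uv)\n    return np.concatenate(o)/; s/,.8\],loss/,.8,150,-190],loss/' f0.py; python3 f0.py
```

```text
[ 6.489000e-01  1.091000e-01 -7.670000e-02  7.230000e-01  1.418670e+02
 -1.951391e+02]
[[-0.6, -2.1], [2.2, -2.0], [0.5, 0.8], [0.4, -0.4], [-0.0, 0.0], [-0.4, 0.3], [0.8, -0.6], [0.9, 0.5], [-0.4, -0.8], [-0.6, 0.1], [-0.9, 1.5], [-0.2, -1.5], [-0.3, -0.2], [-0.7, -0.4]]
plate [0.5352 0.1669 0.122 ]
press [0.5437 0.1654 0.122 ]
hinge [0.6585 0.2337 0.122 ]
gate yaw deg -45.8229465918335 0.0187
```

{"op": "send_rows", "data": {"plan": [[0,-35.5,-23.2,0,0,0,0],[0,-35.5,-23.2,0,0,0,0],[0,-35.5,-23.2,0,0,0,0],[0,-35.5,-23.2,0,0,0,0],[0,-35.5,-23.2,0,0,0,0],[0,-35.5,-23.2,0,0,0,0],[0,-35.5,-23.2,0,0,0,0],[0,-35.5,-23.2,0,0,0,0],[0,-35.5,-23.2,0,0,0,0],[0,-35.5,-23.2,0,0,0,0],[0,-35.5,-23.2,0,0,0,0],[0,-35.5,-23.2,0,0,0,0]]}}

```text
time_s: 2.0
tool_pos: [0.5401, 0.168, 0.223]
tool_rot: [180.0, 0.0, 156.4]
force: [-0.2, 0.9, 0.4]
grip_width: 0.0025
```

{"op": "send_rows", "data": {"plan": [[0,0,0,10,0,0,0.129],[0,0,0,15,0,0,0.129],[0,0,0,15,0,0,0.129],[0,0,0,10,0,0,0],[0,0,0,0,0,0,0]]}}

```text
time_s: 2.5
tool_pos: [0.5383, 0.1692, 0.1711]
tool_rot: [-179.9, -0.1, 134.4]
force: [-0.1, -0.2, -0.4]
grip_width: 0.0002
```

Run:
```python
from h import *
a=env.read_camera('top')[170:245,170:270];b=env.read_camera('side')[100:200,160:250]
a=cv2.resize(a,(500,375),interpolation=cv2.INTER_CUBIC);b=cv2.resize(b,(338,375),interpolation=cv2.INTER_CUBIC)
cv2.imwrite('pics/c1.png',cv2.resize(np.hstack([a,b]),(800,358))[:,:,::-1]);print(env.get_obs()['tool_pos'])
```

```text
[0.53948455 0.16970296 0.17296003]
```

View pics/c1.png

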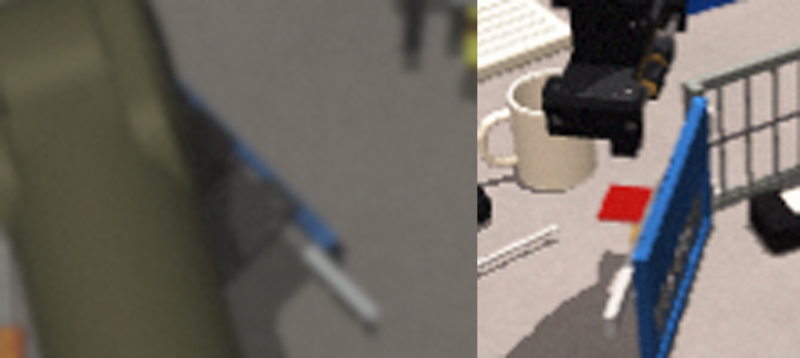

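The top view is blocked by the arm. The side view shows the fingertip at (625,150), directly over the red plate at (628,200), so I'm descending gently.

{"op": "send_rows", "data": {"plan": [[0,0,0,15,0,0,0],[0,0,0,15,0,0,0],[0,0,0,10,0,0,0],[0,0,0,4,0,0,0],[0,0,0,3,0,0,0],[0,0,0,3,0,0,0],[0,0,0,2,0,0,0],[0,0,0,0,0,0,0]]}}

```text
time_s: 3.4
tool_pos: [0.5396, 0.1696, 0.121]
tool_rot: [180.0, 0.0, 134.2]
force: [-1.3, -0.4, 2.5]
grip_width: 0.0006
```

{"op": "send_rows", "data": {"plan": [[0,0,0,2,0,0,0],[0,0,0,2,0,0,0],[0,0,0,2,0,0,0],[0,0,0,0,0,0,0]]}}

```text
time_s: 3.8
tool_pos: [0.5392, 0.1692, 0.1144]
tool_rot: [-180.0, 0.0, 134.2]
force: [-1.9, -1.7, 4.2]
grip_width: 0.0005
```

{"op": "send_rows", "data": {"plan": [[0,0,0,1,0,0,0],[0,-2,0,1,0,0,0],[0,-2,0,0,0,0,0],[0,-2,0,0,0,0,0],[0,-2,0,0,0,0,0],[0,-2,0,0,0,0,0],[0,-2,0,0,0,0,0],[0,0,0,0,0,0,0]]}}

```text
time_s: 4.6
tool_pos: [0.5483, 0.1604, 0.1127]
tool_rot: [180.0, 0.1, 134.1]
force: [-0.4, -0.3, 4.6]
grip_width: 0.0005
```

{"op": "send_rows", "data": {"plan": [[0,-6.5,-1.2,0,0,0,-0.05],[0,-6.5,-1.2,0,0,0,-0.05],[0,-6.5,-1.2,0,0,0,-0.05],[0,-6.5,-1.2,0,0,0,-0.05],[0,0,0,0,0,0,0]]}}

```text
time_s: 5.1
tool_pos: [0.5658, 0.1395, 0.1131]
tool_rot: [179.9, 0.2, 145.6]
force: [2.5, 0.0, 3.7]
grip_width: 0.0003
```

Run:
```python
from h import *
a=env.read_camera('top')[150:245,170:290];b=env.read_camera('side')[100:210,160:290]
a=cv2.resize(a,(450,356),interpolation=cv2.INTER_CUBIC);b=cv2.resize(b,(421,356),interpolation=cv2.INTER_CUBIC)
cv2.imwrite('pics/c2.png',cv2.resize(np.hstack([a,b]),(800,327))[:,:,::-1]);print(env.get_obs()['force'])
```

```text
[0.81960637 1.86587422 3.01039604]
```

View pics/c2.png

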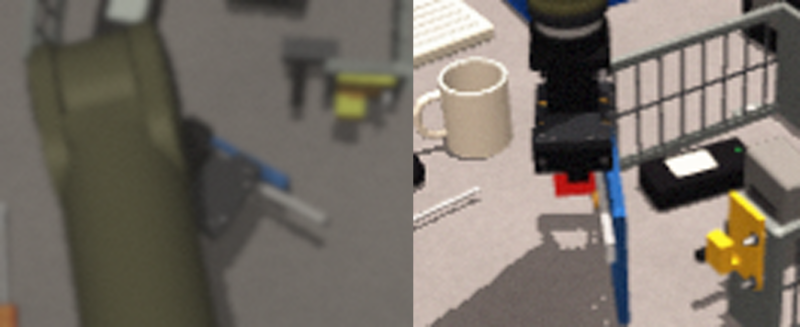

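{"op": "send_rows", "data": {"plan": [[0,-6.5,-1.2,0,0,0,-0.05],[0,-6.5,-1.2,0,0,0,-0.05],[0,-6.5,-1.2,0,0,0,-0.05],[0,-6.5,-1.2,0,0,0,-0.05],[0,-6.5,-1.2,0,0,0,-0.05],[0,-6.5,-1.2,0,0,0,-0.05],[0,0,0,0,0,0,0]]}}

```text
time_s: 5.9
tool_pos: [0.5962, 0.1166, 0.1128]
tool_rot: [179.9, 0.1, 162.8]
force: [2.1, 1.1, 3.4]
grip_width: 0.0004
```

Run:
```python
from h import *
from fit import *
a=env.read_camera('top')[150:220,200:290];b=env.read_camera('side')[120:210,200:290]
a=cv2.resize(a,(463,360),interpolation=cv2.INTER_CUBIC);b=cv2.resize(b,(360,360),interpolation=cv2.INTER_CUBIC)
cv2.imwrite('pics/c3.png',cv2.resize(np.hstack([a,b]),(800,350))[:,:,::-1]);o=env.get_obs();print(o['force'],o['tool_rot'],o['tool_pos'])
p=np.load('p.npy');p[3]=p[2]-np.radians(o['tool_rot'][2]-180)
t=o['tool_pos'];d=R(-(p[2]-p[3]))@(t-gate(p,(0,0,0)));print('tcp in gate',d.round(4),'q',p[3])
# nose tip predicted in side crop for bar angles
for th in(0,.1,.2,.3):
    X=(-13,-180-115*np.cos(th)+10*np.sin(th),122+115*np.sin(th)+10*np.cos(th))
    print(th,((proj('side',gate(p,X))[0]-[200,120])*4*800/823+[450,0]).round(),((proj('top',gate(p,X))[0]-[200,150])*5.14*.972).round())
```

```text
[0.87588088 1.68641008 3.4536633 ] [1.79933815e+02 1.03294829e-02 1.62760555e+02] [0.59523948 0.11697771 0.11270596]
tcp in gate [-0.0258 -0.1302  0.1127] q 0.22415586706139362
0 [644. 258.] [371. 231.]
0.1 [643. 244.] [369. 228.]
0.2 [642. 229.] [366. 225.]
0.3 [640. 214.] [360. 221.]
```

View pics/c3.png

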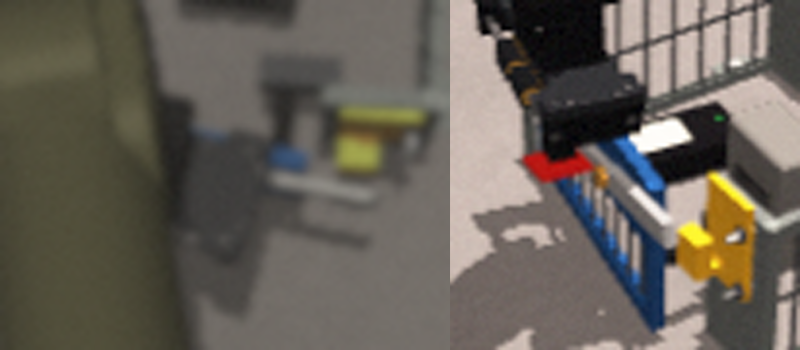

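Run:
```python
from fit import *
P=np.load('p.npy')
us=(np.array([672,213])-[450,0])*823/800/4+[200,120]; ut=np.array([375,190])/(5.14*.972)+[200,150]
def f(z):
    p=P.copy();p[3]=z[0];th=z[1]
    X=(-13,-180-115*np.cos(th)+10*np.sin(th),122+115*np.sin(th)+10*np.cos(th))
    return np.r_[proj('side',gate(p,X))[0]-us,proj('top',gate(p,X))[0]-ut]
r=least_squares(f,[.2,.2]);print(r.x,r.fun)
p=P.copy();p[3]=r.x[0]
# lip projections for catch setting s
for s in(0,7,14):
    X=[(-2-s-18-14,-147-0,126),(-2-s-18-14,-172,126)]
    print(s,[(proj('top',pen(P,x))[0]-[200,150])*5 for x in X],[((proj('side',pen(P,x))[0]-[200,120])*3.888+[450,0]) for x in X])
```

```text
[0.14667599 0.25644763] [-0.2416692   0.22986108 -0.41156522 -0.427502  ]
0 [array([354.14232853, 161.59390015]), array([393.65991306, 163.77996583])] [array([685.72832967, 233.25172973]), array([705.41356302, 251.78842761])]
7 [array([353.56857245, 172.54180255]), array([393.11182557, 174.73053015])] [array([677.69744483, 236.59785811]), array([697.3270837 , 255.22149798])]
14 [array([352.99379226, 183.50411194]), array([392.56260844, 185.69549799])] [array([669.62846356, 239.95991041]), array([689.20140942, 258.67102568])]
```

{"op": "send_rows", "data": {"plan": [[0,-2,0,0,0,0,-0.05],[0,-2,0,0,0,0,-0.03],[0,-2,0,0,0,0,0],[0,-2,0,0,0,0,0],[0,0,0,0,0,0,0]]}}

```text
time_s: 6.5
tool_pos: [0.6026, 0.1135, 0.1123]
tool_rot: [-179.9, -0.1, 167.3]
force: [-0.6, -0.4, 4.5]
grip_width: 0.0004
```

```bash
python3 -c "
from cell import env
print(env.get_obs())"
```

```text
{'time_s': 6.5, 'qpos': array([-25.65583611,  18.43382241,  15.05670061,  96.79243656,
        -5.14988125,  65.52254006,  68.14033612]), 'joint_velocities': array([ 0.03887124, -0.11349593, -0.02591735,  0.0953846 ,  0.08335463,
       -0.22385817,  0.19107847]), 'effort': array([-2.78432574e-01, -4.32896876e+01,  2.46992044e+00, -2.78745764e+01,
       -1.83717795e-01, -3.74164386e-01,  4.59171570e-03]), 'tool_pos': array([0.60256206, 0.11350069, 0.11233185]), 'tool_rot': array([-1.79948358e+02, -5.25078860e-02,  1.67335238e+02]), 'force': array([-0.63829278, -0.38395416,  4.53869757]), 'wrist_torque': array([-0.20155498,  0.19057115, -0.00623546]), 'grip_width': 0.00036775365159758547}
```

{"op": "send_rows", "data": {"plan": [[0,-3,-0.4,0,0,0,-0.02],[0,-3,-0.4,0,0,0,-0.02],[0,-3,-0.4,0,0,0,-0.02],[0,0,0,0,0,0,0]]}}

```text
time_s: 6.9
tool_pos: [0.6119, 0.1114, 0.1124]
tool_rot: [180.0, -0.0, 170.9]
force: [-0.7, 1.2, 3.4]
grip_width: 0.0003
```

{"op": "send_rows", "data": {"plan": [[0,-2,-0.3,0,0,0,-0.015],[0,-2,-0.3,0,0,0,-0.015],[0,0,0,0,0,0,0]]}}

```text
time_s: 7.2
tool_pos: [0.6155, 0.1102, 0.1125]
tool_rot: [180.0, -0.0, 172.6]
force: [-2.1, 1.4, 3.6]
grip_width: 0.0005
```

{"op": "send_rows", "data": {"plan": [[0,-2,-0.3,0,0,0,-0.01],[0,-2,-0.3,0,0,0,-0.01],[0,0,0,0,0,0,0]]}}

```text
time_s: 7.5
tool_pos: [0.6191, 0.109, 0.1123]
tool_rot: [180.0, -0.0, 173.7]
force: [-4.8, 2.5, 2.3]
grip_width: 0.0007
```

{"op": "send_rows", "data": {"plan": [[0,-1.5,-0.2,0,0,0,-0.01],[0,-1.5,-0.2,0,0,0,-0.01],[0,0,0,0,0,0,0]]}}

```text
time_s: 7.8
tool_pos: [0.62, 0.1085, 0.1121]
tool_rot: [-180.0, -0.3, 174.9]
force: [-9.4, 2.3, 5.9]
grip_width: 0.0002
```

Run:
```python
from h import *
a=env.read_camera('top')[140:210,200:290];b=env.read_camera('side')[120:210,200:290]
a=cv2.resize(a,(463,360),interpolation=cv2.INTER_CUBIC);b=cv2.resize(b,(360,360),interpolation=cv2.INTER_CUBIC)
cv2.imwrite('pics/c4.png',cv2.resize(np.hstack([a,b]),(800,350))[:,:,::-1]);o=env.get_obs();print(o['force'],o['tool_rot'],o['tool_pos'])
```

```text
[-8.78895095  2.13831537  5.31317052] [-179.99267827   -0.2841161   174.88443007] [0.62002557 0.10851576 0.11207443]
```

View pics/c4.png

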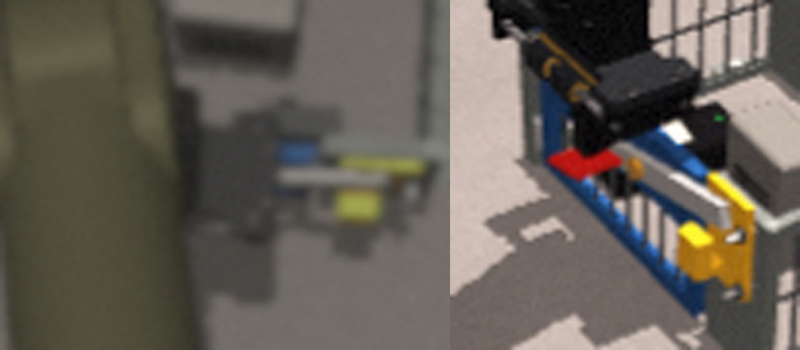

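The nose is lifted and sits behind the lip against the back plate: bar end at about (385,180) in the top crop, lip at (357,205). The force jumped and travel stalled, as expected at home. I'll push slightly more to confirm, then raise while holding.

{"op": "send_rows", "data": {"plan": [[0,-1,0,0,0,0,0],[0,0,0,0,0,0,0]]}}

```text
time_s: 8.1
tool_pos: [0.6201, 0.1085, 0.112]
tool_rot: [-180.0, -0.4, 174.9]
force: [-10.9, 2.0, 7.5]
grip_width: 0.0004
```

{"op": "send_rows", "data": {"plan": [[0,0,0,-2,0,0,0],[0,0,0,-2,0,0,0],[0,0,0,-2,0,0,0],[0,0,0,0,0,0,0]]}}

```text
time_s: 8.5
tool_pos: [0.6201, 0.1085, 0.1168]
tool_rot: [-180.0, -0.4, 174.9]
force: [-9.7, 2.9, 1.9]
grip_width: 0.0007
```

{"op": "send_rows", "data": {"plan": [[0,0,0,-2,0,0,0],[0,0,0,-2,0,0,0],[0,0,0,-2,0,0,0],[0,0,0,-2,0,0,0],[0,0,0,0,0,0,0],[0,0,0,0,0,0,0]]}}

```text
time_s: 9.1
tool_pos: [0.62, 0.1077, 0.124]
tool_rot: [-179.9, -0.4, 174.9]
force: [-7.7, 2.1, -2.6]
grip_width: 0.0002
```

{"op": "send_rows", "data": {"plan": [[0,0,0,-2,0,0,0],[0,0,0,0,0,0,0],[0,0,0,0,0,0,0]]}}

```text
time_s: 9.4
tool_pos: [0.6199, 0.1074, 0.1257]
tool_rot: [-179.9, -0.4, 174.9]
force: [-7.4, 1.6, -3.3]
grip_width: 0.0002
```

Run:
```python
from h import *
a=env.read_camera('top')[140:210,200:290];b=env.read_camera('side')[120:210,200:290]
a=cv2.resize(a,(463,360),interpolation=cv2.INTER_CUBIC);b=cv2.resize(b,(360,360),interpolation=cv2.INTER_CUBIC)
cv2.imwrite('pics/c5.png',cv2.resize(np.hstack([a,b]),(800,350))[:,:,::-1]);o=env.get_obs();print(o['force'],o['tool_rot'],o['tool_pos'])
```

```text
[-7.16821487  2.18599006 -3.44079735] [-179.87233324   -0.44481639  174.86159374] [0.61992812 0.10743147 0.12567816]
```

View pics/c5.png

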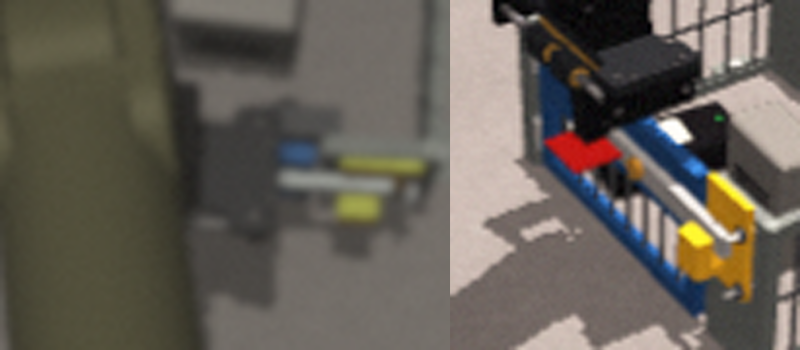

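The bar has dropped into the slot behind the lip (nose at about (725,245) in the side half). I'm backing straight off now, then up.

{"op": "send_rows", "data": {"plan": [[0,1,0,0,0,0,0],[0,1,0,0,0,0,0],[0,1,0,0,0,0,0],[0,1,0,0,0,0,0],[0,2,0,0,0,0,0],[0,4,0,0,0,0,0],[0,0,0,-10,0,0,0],[0,10,0,-20,0,0,0],[0,10,0,-30,0,0,0],[0,20,0,-30,0,0,0],[0,30,0,-10,0,0,0]]}}

```text
time_s: 10.6
tool_pos: [0.5467, 0.115, 0.2339]
tool_rot: [179.8, 0.5, 174.8]
force: [-0.5, 0.4, -0.3]
grip_width: -0.0001
```

{"op": "send_rows", "data": {"plan": [[0,30,-30,0,0,0,0],[0,30,-30,0,0,0,0],[0,10,-40,0,0,0,0],[0,0,-40,0,0,0,0],[0,0,-40,0,0,0,0],[0,0,-40,0,0,0,0],[0,0,-40,0,0,0,0],[0,0,-40,0,0,0,0],[0,0,0,0,0,0,0]]}}

```text
time_s: 11.5
tool_pos: [0.4465, -0.1845, 0.2307]
tool_rot: [-179.8, 0.3, 174.3]
force: [-0.3, 0.4, -0.1]
grip_width: 0.0005
```

Run:
```python
from h import *
a=env.read_camera('top')[130:230,170:298];b=env.read_camera('side')[110:210,180:290]
a=cv2.resize(a,(461,360),interpolation=cv2.INTER_CUBIC);b=cv2.resize(b,(396,360),interpolation=cv2.INTER_CUBIC)
cv2.imwrite('pics/c6.png',cv2.resize(np.hstack([a,b]),(800,336))[:,:,::-1]);o=env.get_obs();print(o['time_s'],o['force'],o['tool_pos'])
```

```text
11.6 [ 1.40883976  0.97224575 -0.09672976] [ 0.44762155 -0.17860479  0.23004231]
```

View pics/c6.png

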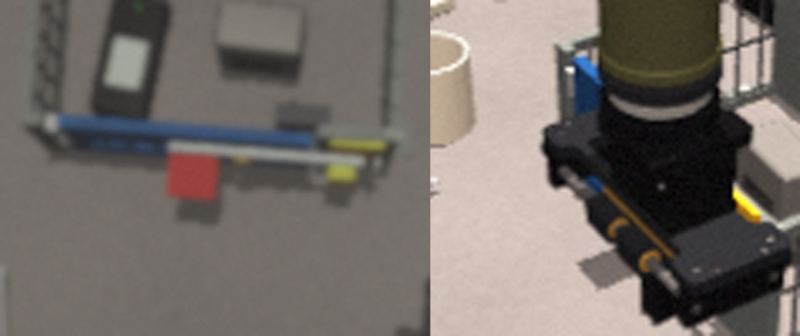

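{"op": "send_rows", "data": {"plan": [[0,0,40,-5,0,0,0],[0,5,45,0,0,0,0],[0,5,45,0,0,0,0],[0,5,45,0,0,0,0],[0,5,45,0,0,0,0],[0,5,45,0,0,0,0],[0,5,45,0,0,0,0],[0,5,45,0,0,0,0],[0,5,45,0,0,0,0],[0,5,45,0,0,0,0],[0,5,45,0,0,0,0],[0,0,0,0,0,0,0]]}}

```text
time_s: 12.8
tool_pos: [0.4373, 0.3243, 0.2338]
tool_rot: [179.7, -0.1, 175.6]
force: [-1.3, 0.3, 0.1]
grip_width: 0.0006
```

Run:
```python
from h import *
save('side','s6.png',(190,100,300,210),5);o=env.get_obs();print(o['time_s'],o['force'],o['tool_pos'],o['joint_velocities'].round(2))
```

```text
12.85 [ 0.27338281  0.41405    -0.55179429] [0.43866767 0.32033883 0.23372344] [ 2.21 -1.71  3.94  1.91  1.9   0.87  0.78]
```

View pics/s6.png

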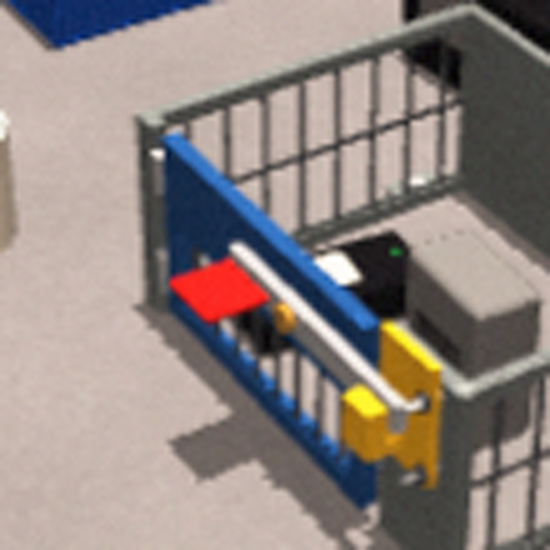

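The gate is shut, with the bar level and down in the slot behind the lip. The nose is at about (405,405) and the lip at (365,415). The arm is clear, so I'm handing in.

```bash
python3 -c "
from cell import env
print(env.sign_off())"
```

```text
the job is handed in; nothing more can be done
None
```

The gate is shut and latched, and I handed the job in at about 12.9 s. I pressed the thumb plate, which raised the bar to about 0.26 rad. Then I swung the gate round its hinge until the nose was over the striker and pushed it home against the buffer. Still pushing at 7–11 N, I raised the finger so the bar could drop, then backed away.

**Last checks:**
- **Home:** the tool stopped moving (TCP x 0.620 m) as the push rose from about 9 to 11 N, so I took the gate as fully home.
- **Latched:** in the last pictures from both cameras, the gate stays shut with the arm away. The bar looks level and sits in the slot behind the yellow lip.
- **Clear:** force on the tool was about zero at the end.
- **Other things:** I saw nothing move, but I did not measure them. The final close-ups cover only the pen and part of the mug.

**What disagreed:**
- **Pen width:** the back corners of the pen in the top view did not fit the stated 350 mm width, by about 20 mm. I let that width float in the fit.
- **Gate angle:** partway through the swing the gate was about 0.08 rad ahead of the tool. I corrected for it from the camera images.

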